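# Lock the bayonet cap of the air filter

## Robot

A 7-joint arm with a two-finger parallel gripper is mounted at the origin on a cart in front of the work surface, level with it; the furniture and walls round the work are solid. World frame = base frame: x ahead of the robot, y to its left, z up, the work surface at z = 0. Lengths are in m, angles in rad, forces in N, time in s.
With the tool pointing down it reaches from about 0.425 to 1.025 m from the base axis. Payload 3.6 kg.
Tool frame: the origin (TCP) lies midway between the tips of the shut fingers; the grasp point (between the pads) lies 19 mm behind it; z points along the fingers, y is the direction in which the jaws open and shut (so a half turn about z gives the same grasp; the last joint's range is limited). The gripper opens to 85 mm and grips with 20 to 120 N. Pads are 22 mm wide; open, the fingers measure 114 mm over their backs; the gripper's body (76 mm by 85 mm) begins 54 mm behind the grasp point. The pads swing forward as they close: fully open they stand 13 mm farther back than shut.
Start: joints at [1.236, 0.591, 0.048, 1.609, -0.033, 0.943, -0.034], TCP at [0.174, -0.704, 0.231] pointing down, gripper open.
Joint ranges: [-2.69, 2.69], [-0.47, 2.24], [-1.27, 1.36], [0.19, 2.51], [-1.53, 4.68], [0.08, 2.07], [-3.09, 3.09]. Speed limits (rad/s): [2.57, 2.57, 3.14, 3.14, 3.14, 3.14, 3.14].

## Interface

Orientations are given as [roll, pitch, yaw] about the fixed x, y, z axes, in that order (R = Rz(yaw) Ry(pitch) Rx(roll)).
In Python, from bench import env, eyes, close_job gives the robot as it stands.
- The arm moves only by the tool play_rows, never from a script. Its argument "targets" is a list of rows, each a list of 7 numbers: the turn, a rotation vector about the tool's x, y, z in degrees, then the shift along the tool's x, y, z in mm, then the finger opening in mm, from 0 to 85.4. A call has 1 to 12 rows; each row shifts and turns the commanded pose from where the row before left it, along the tool's axes as they then stand; what a row does not reach is not made up. A row lasts 1/12 s, in which the tool goes at most 41.7 mm and 7.16 degrees, less where a joint would pass 70% of its speed; a pose out of reach is approached as far as the arm can. A call is refused whole if a number of a shift passes 41.7 or a number of a turn 7.16, either way. A call with a gripper value outside its range is refused whole. The fingers move at their own pace and stop on an object; "newtons" is the grip in N (left out, the last holds). Time passes only in rows, so rows that do not move let the fingers close. It gives the time, the measured TCP pose, the force and the opening at its end, in the units of the state.
- env.state(): the state, without advancing time (a new reading comes with each control period).
- eyes.get_image(name): name is "scene" or "top" or "wrist"; returns a dict with "img" (480x640x3 uint8, red, green, blue), "mtx" (3x3 intrinsics, pixels), "origin" and "attitude" of the camera in the world. Camera axes: x right, y up, looking along -z (the intrinsics and any distortion apply to the point x, -y, -z); pixel columns grow to the right and rows downward; lengths in m; the calibration is good to about 2 mm. The wrist camera is an equidistant fisheye: a pixel r from the principal point sees the ray r / f radians off the axis. A picture is of the moment at which its call begins. There is no depth.
- close_job(): hands the job in, once; it reports no verdict.
The state is a dict: "time": time; "q": joint angles; "joint_velocities": joint speeds; "joint_torque": joint torques, N m; "tool_pos": TCP position; "eef_rot": TCP orientation; "wrist_force": force on the tool from outside, world axes, zero at the start; "ft_torque": the same for the moment, N m; "grip_width": opening from 0.0 (shut) to 1.0 (fully open).
Only numpy, scipy, OpenCV 4.12 (cv2) and the standard library are available. Lean on these libraries where they do the work, as an engineer would, in place of code of your own. Each camera call takes 0.05 s, during which the arm holds its last target.

## Task

Close the air filter: take the loose bayonet cap by its grip bar, find the slots in the top of the filter housing by feel, push the cap in against the spring and twist it a quarter turn clockwise (seen from above) so that it locks, then let the spring lift it into the lock notches and let go. Never force it: a light press finds the slots, a firm push overcomes the spring, and no more; do not wrench it against its stop. Leave everything else on the bench where it lies.

Things in the scene. Friction and masses are not known exactly. Their poses are not given: they have to be found in the camera images.
- filter_cap: Loose bayonet cap, 120 to 200 g, upright on its spigot, 65 mm tall; usable either way round (half turn). Origin: centre of the spigot's underside, z up. Spigot 42 mm in diameter with a 3 mm chamfer at its foot, z=0 to 30; flange 68 mm in diameter, z=30 to 36; grip bar z=36 to 65.
- cap_bar (a point): Centre of the cap's grip bar, 50 mm above the cap's origin. The bar is 56 mm long along the cap's x, 14 mm thick along y, 29 mm high.
- cap_lugs (a point): Point on the cap's axis level with its two lugs, 10 mm above the cap's origin. The lugs stand opposite each other along the cap's x (in line with the bar), 9 mm wide, reaching 29.7 mm from the axis, 8 mm high (z=6 to 14 in the cap).
- filter_housing: Filter housing, fixed to the bench: aluminium pot 74 mm in diameter, 80 mm tall, on a 100 mm foot; two brass hose nipples stick out along its +y and -y to 57 mm from the axis, 28 mm up. Origin: centre of its underside, z up. More than 60 N between cap and housing (all contacts with it, its spring and slot ring added up) damages it.
- housing_rim (a point): Centre of the housing's mouth, 80 mm above its origin, axes as the housing's. A brass slot ring, bore 47 mm, 9 mm thick, lies flush in it. Its two opposite slots for the lugs (12 mm wide at the bore, 3.5 degrees play each way) lie within 29 degrees either way of the housing's x axis: fixed, but not measured. Lugs resting on the ring beside the slots: cap origin 74 mm above the housing's.
- spring_top (a point): Top of the sprung plate at rest, on the axis 64 mm above the housing's origin. The spigot meets it there; it pushes back with 4 N plus 1.2 N per mm and stops hard 11 mm lower. With the cap origin 53 to 57 mm above the housing's the lugs are clear below the slot ring and the cap turns clockwise (from above) only.
- lock_level (a point): Where the cap's origin rests when locked: on the axis, 61 mm above the housing's origin. The lock notches, 4 mm deep in the slot ring's underside, take the lugs 84 to 96 degrees clockwise of the slots; a hard stop is at 96. Let up there, the spring (about 8 N) lifts the cap 4 mm into them and holds it.
- stir_stick: flat wooden stir stick, 12x130x8 mm, lying between the two work places; bystander, to be left alone; origin at the centre of its underside
- sand_block: sanding block, 58x105x34 mm; bystander, to be left alone; origin at the centre of its underside
- paint_tube: half-squeezed paint tube, 31x91x21 mm, lying on the near side; bystander, to be left alone; origin at the centre of its underside
- tub_white: white round tub with lid, 72 mm across, 68 mm tall; bystander, to be left alone; origin at the centre of its underside
- masking_tape: roll of masking tape lying flat, 98 mm across, 25 mm tall; bystander, to be left alone; origin at the centre of its underside
- spring_clamp: wooden spring clamp, 34x142x20 mm, lying at the left edge; bystander, to be left alone; origin at the centre of its underside

How it is judged:
By the outcome, as a careful person would: the job done as asked, in the order asked, and still so for the second after the job is handed in, with the robot touching nothing.
It also fails if it takes over 70 s, if anything falls off the work surface, if the arm or the gripper's body presses on something with over 40 N, if the wrist force passes 120 N, or if a joint passes its speed limit or range.

## Working session

There is one attempt and no reset: what is moved stays moved. The work goes in short steps, Python scripts to look and compute and a tool call to move; the robot and the scene stay as the last step left them, time stands still between calls to the robot, and variables do not carry over. Pictures are saved under pics/ and viewed, and the job is handed in when it is done.

Besides the shell and the picture viewer there is one more tool, called after "Emit:" as name([rows], argument=value, ...), one row to a line, values as JSON. play_rows: Moves the arm, as the interface text tells. Its arguments: {"type":"object","properties":{"targets":{"type":"array"},"newtons":{"type":"number"}},"required":["targets"]}

```bash
ls; mkdir -p pics
python3 - <<'E'
from bench import env, eyes
import cv2
print(env.state())
for n in ("scene","top","wrist"):
    d=eyes.get_image(n); cv2.imwrite(f"pics/{n}0.png",d["img"][:,:,::-1]); print(n,d["mtx"],d["origin"],d["attitude"],[k for k in d])
E
```

```text
pics
{'time': 0.0, 'q': array([ 1.23552244,  0.59209419,  0.04829447,  1.60983574, -0.03329092,
        0.94274314, -0.03371674]), 'joint_velocities': array([-3.63649045e-04,  5.63429124e-04, -6.35363852e-04,  2.30580619e-03,
       -9.70377375e-05,  1.06814968e-03,  5.93347884e-04]), 'joint_torque': array([-1.34478523e-04, -5.48703218e+01,  1.54650059e+00, -1.98129112e+01,
        9.37016535e-03,  8.73522222e-03,  4.91455239e-06]), 'tool_pos': array([ 0.17338807, -0.70309108,  0.23015379]), 'eef_rot': array([-3.13932048e+00,  1.30792719e-04,  2.41847277e-01]), 'wrist_force': array([0.26505487, 0.82289635, 0.63635841]), 'ft_torque': array([-0.00553462,  0.01926721,  0.00079507]), 'grip_width': 1.0003321448669573}
scene [[516.09326799   0.         308.82951879]
 [  0.         516.09326799 241.59426774]
 [  0.           0.           1.        ]] [-0.00166888  0.33294729  0.65427687] [ 0.92299565  0.01501174 -2.28245047] ['img', 'mtx', 'origin', 'attitude']
top [[616.38200153   0.         324.05584307]
 [  0.         616.38200153 237.29216867]
 [  0.           0.           1.        ]] [ 0.4191966  -0.17505063  1.14295498] [ 0.17569426  0.0125073  -1.57572994] ['img', 'mtx', 'origin', 'attitude']
wrist [[371.64829954   0.         316.72051982]
 [  0.         371.64829954 238.1675114 ]
 [  0.           0.           1.        ]] [ 0.23747085 -0.68708554  0.37273397] [-0.26704959  0.00227195 -1.33051866] ['img', 'mtx', 'origin', 'attitude']
```

View pics/scene0.png

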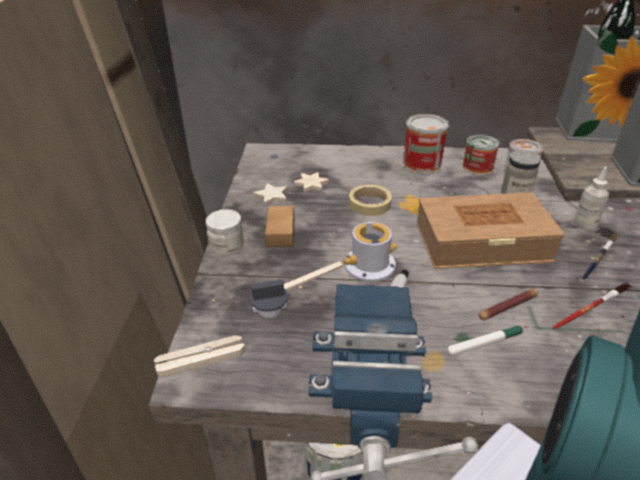

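View pics/top0.png

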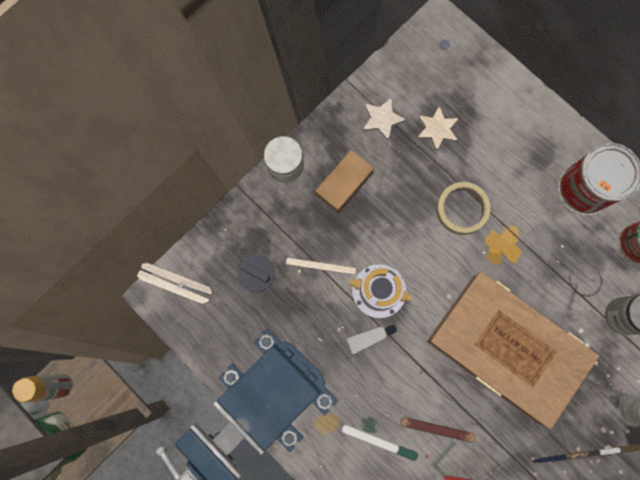

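View pics/wrist0.png

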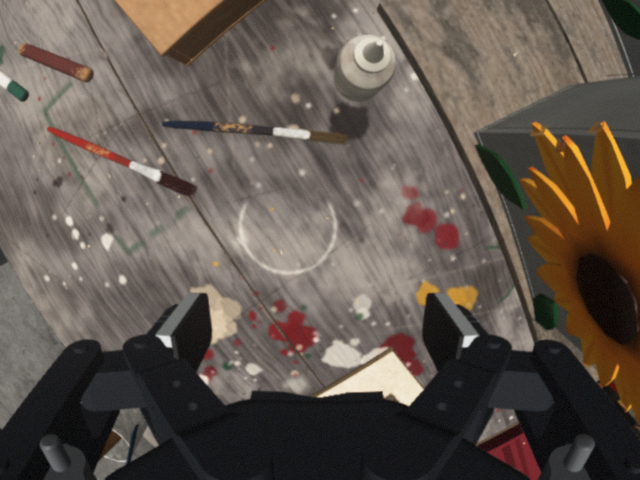

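The top view shows the dark cap at about (256,274) and the housing at about (381,290), with a brass ring and nipples. The stir stick lies between them and the tube just below the housing. Next I'll zoom in and build a ray helper.

```bash
cat > h.py <<'E'
import numpy as np, cv2
from scipy.spatial.transform import Rotation as R
def ray(d,uv,fish=False):
    K=d["mtx"]; x=(uv[0]-K[0,2])/K[0,0]; y=(uv[1]-K[1,2])/K[1,1]
    if fish:
        t=np.hypot(x,y); s=np.sin(t)/t if t>1e-9 else 1; v=np.array([x*s,-y*s,-np.cos(t)])
    else: v=np.array([x,-y,-1.])
    return np.array(d["origin"]), R.from_euler("xyz",d["attitude"]).apply(v)
def onz(d,uv,z,fish=False):
    o,v=ray(d,uv,fish); return o+v*(z-o[2])/v[2]
def proj(d,p,fish=False):
    K=d["mtx"]; c=R.from_euler("xyz",d["attitude"]).inv().apply(np.asarray(p)-d["origin"])
    x,y,z=c[0],-c[1],-c[2]
    if fish:
        r=np.hypot(x,y); t=np.arctan2(r,z); x,y,z=x/r*t,y/r*t,1
    return np.array([K[0,0]*x/z+K[0,2],K[1,1]*y/z+K[1,2]])
E
python3 - <<'E'
from h import *
from bench import eyes
for n,(a,b,c,e) in {"top":(220,220,430,340),"scene":(230,200,430,330)}.items():
    d=eyes.get_image(n); im=d["img"][b:e,a:c,::-1]
    f=4 if n=="top" else 4
    im=cv2.resize(im,None,fx=3.8,fy=3.8,interpolation=cv2.INTER_CUBIC); cv2.imwrite(f"pics/{n}z.png",im)
d=eyes.get_image("top")
for z in(0,.036,.065): print(z,onz(d,(256,274),z))
for z in(0,.08): print(z,onz(d,(381,290),z))
E
```

```text
0 [ 0.55351299 -0.03439145  0.        ]
0.036 [ 0.54928239 -0.03882184  0.036     ]
0.065 [ 0.5458744  -0.04239076  0.065     ]
0 [ 0.52222785 -0.26679722  0.        ]
0.08 [ 0.51501628 -0.26037551  0.08      ]
```

View pics/topz.png

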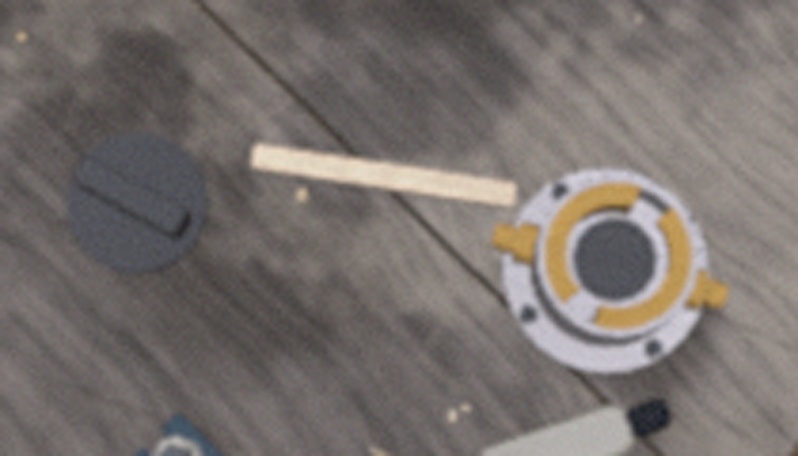

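View pics/scenez.png

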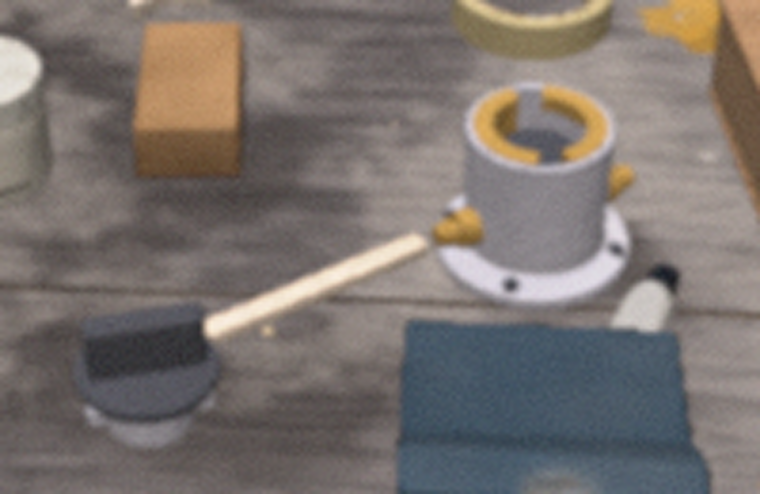

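Run:
```python
from h import *
from bench import eyes
d=eyes.get_image("top"); im=d["img"]
acc=np.mean([eyes.get_image("top")["img"].astype(float) for _ in range(6)],0).astype(np.uint8)
s=eyes.get_image("scene"); accs=np.mean([eyes.get_image("scene")["img"].astype(float) for _ in range(6)],0).astype(np.uint8)
np.savez("v.npz",top=acc,scene=accs)
def crop(a,x,y,w,h,f,n,g=1.):
    c=a[y:y+h,x:x+w,::-1].astype(float); 
    if g!=1: c=np.clip((c-30)*g,0,255)
    cv2.imwrite(n,cv2.resize(c.astype(np.uint8),None,fx=f,fy=f,interpolation=cv2.INTER_CUBIC))
crop(acc,231,249,50,50,12,"pics/capz.png",2.2)
crop(acc,350,262,62,58,10,"pics/ringz.png")
crop(accs,245,275,50,45,12,"pics/capsz.png",2.2)
hsv=cv2.cvtColor(acc,cv2.COLOR_RGB2HSV)
m=((hsv[...,0]>10)&(hsv[...,0]<30)&(hsv[...,1]>110)&(hsv[...,2]>110)).astype(np.uint8); m[:, :345]=0;m[:,418:]=0;m[:255]=0;m[322:]=0
n,l,st,c=cv2.connectedComponentsWithStats(m)
for i in range(1,n):
    if st[i,4]>8: print(st[i],c[i],onz(d,c[i],.08),onz(d,c[i],.028))
```

```text
[364 269  24  30 185] [372.28648649 279.35135135] [ 0.53352473 -0.24571479  0.08      ] [ 0.53911769 -0.2491717   0.028     ]
[377 276  24  30 177] [392.42372881 293.63276836] [ 0.50864209 -0.27988533  0.08      ] [ 0.51301778 -0.28501387  0.028     ]
[350 279  11  10  73] [355.39726027 282.90410959] [ 0.52754875 -0.21644604  0.08      ] [ 0.53284937 -0.21847111  0.028     ]
[401 292  10   9  56] [405.85714286 296.67857143] [ 0.50327091 -0.30282369  0.08      ] [ 0.50738384 -0.30907438  0.028     ]
```

View pics/capz.png

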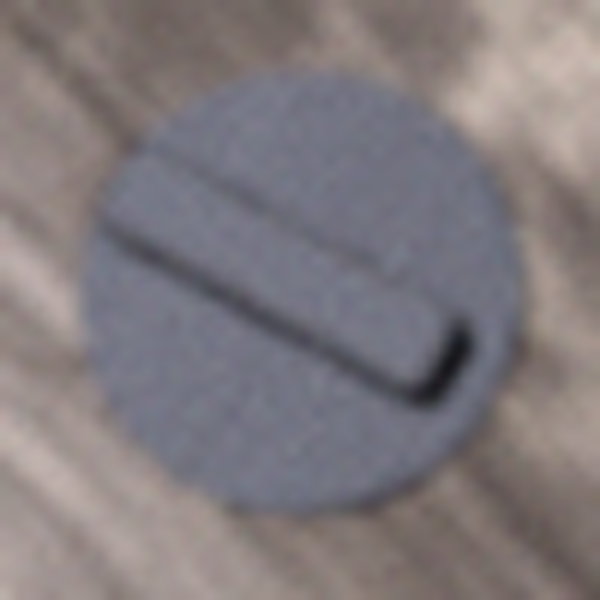

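View pics/ringz.png

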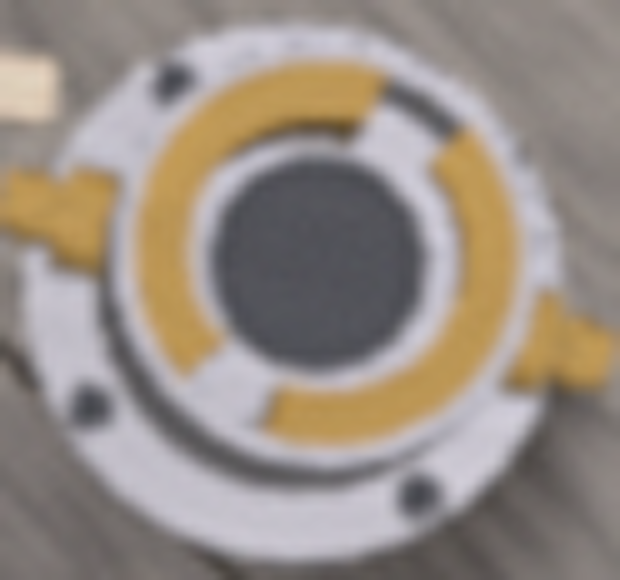

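View pics/capsz.png

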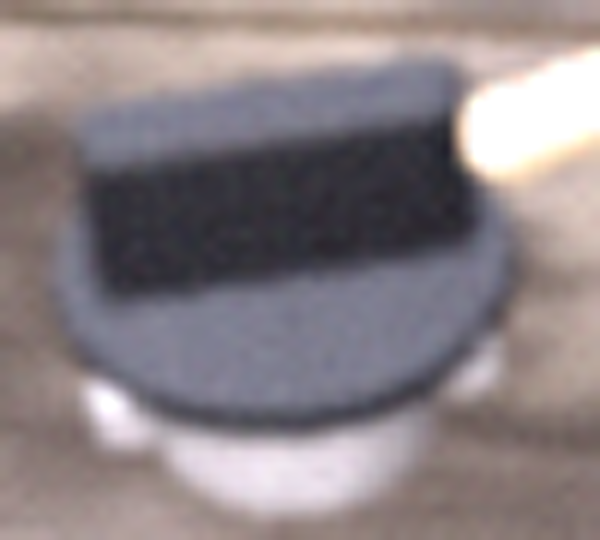

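```bash
cat > m.py <<'E'
from h import *
from bench import eyes
d=eyes.get_image("top"); s=eyes.get_image("scene")
C=lambda x,y:(231+(x+.5)/12-.5,249+(y+.5)/12-.5)
S=lambda x,y:(245+(x+.5)/12-.5,275+(y+.5)/12-.5)
G=lambda x,y:(350+(x+.5)/10-.5,262+(y+.5)/10-.5)
ang=lambda a,b:np.degrees(np.arctan2(*(b-a)[[1,0]]))
f=onz(d,C(304,292),.036);print("flange c",f, "r",np.linalg.norm(onz(d,C(82,292),.036)-f))
q=[onz(d,C(*p),.065) for p in((138,152),(103,215),(450,305),(415,378))]
print("bar top", np.mean(q,0),[x.round(4) for x in q],ang(q[0],q[2]),ang(q[1],q[3]),np.linalg.norm(q[0]-q[2]),np.linalg.norm(q[0]-q[1]))
print("ang edge",ang(onz(d,C(110,225),.065),onz(d,C(410,375),.065)),ang(onz(d,C(160,155),.065),onz(d,C(400,275),.065)))
q=[onz(s,S(*p),.065) for p in((80,110),(88,168),(452,60),(455,118))]
print("scene bar", np.mean(q,0),ang(q[0],q[2]),ang(q[1],q[3]),np.linalg.norm(q[0]-q[2]),np.linalg.norm(q[0]-q[1]))
print("base edge",ang(onz(s,S(110,297),.036),onz(s,S(475,240),.036)))
print("lugs ang",ang(onz(s,S(115,418),.010),onz(s,S(485,368),.010)),onz(s,S(300,393),.01))
r=onz(d,G(329,252),.08); print("ring c",r,"r",np.linalg.norm(onz(d,G(137,252),.08)-r),np.linalg.norm(onz(d,G(329,62),.08)-r))
a=[onz(d,G(*p),.08) for p in((385,80),(462,130),(190,375),(262,432),(360,130),(435,165),(218,350),(275,390))]
for x in a: print("slot edge deg",ang(r,x), np.linalg.norm(x-r))
print("slot",ang((a[2]+a[3])/2,(a[0]+a[1])/2))
n1=onz(d,G(0,200),.028);n2=onz(d,G(615,360),.028);print("nipples",ang(n2,n1),(n1+n2)/2,np.linalg.norm(n1-n2))
print(proj(s,[*r[:2],.08]),proj(s,[*f[:2],.065]))
E
python3 m.py
```

```text
flange c [ 0.55132839 -0.03856607  0.036     ] r 0.03351220415801264
bar top [ 0.5522774  -0.03798723  0.065     ] [array([ 0.5688, -0.0174,  0.065 ]), array([ 0.5594, -0.0124,  0.065 ]), array([ 0.5458, -0.0636,  0.065 ]), array([ 0.5351, -0.0586,  0.065 ])] -116.38212503657614 -117.76936815746896 0.051626128185803935 0.010561571126891671
ang edge -116.76416398316049 -116.82256782156479
scene bar [ 0.5506237  -0.03720407  0.065     ] -120.16138467114042 -120.11800798481423 0.053628718371345224 0.012481175333239928
base edge -118.72213518618332
lugs ang -120.66669017728574 [ 0.54977065 -0.03780299  0.01      ]
ring c [ 0.52060913 -0.26299211  0.08      ] r 0.03309548807412217 0.0330008635849524
slot edge deg -19.135468799603526 0.03153162598792782
slot edge deg -48.15043488219694 0.031472022609301056
slot edge deg 130.84022739754081 0.03215735663444896
slot edge deg 158.50995553920654 0.033170091368809086
slot edge deg -15.397476243714312 0.021895839939974675
slot edge deg -51.256391179152416 0.023884312335714503
slot edge deg 130.77655632432635 0.02567058881561495
slot edge deg 157.56729208564576 0.025626391291438403
slot -34.38201961206776
nipples 74.9919515860106 [ 0.52056815 -0.26314288  0.028     ] 0.11436933813029765
[371.96196783 232.58361103] [267.38713914 283.45970698]
```

Emit:
play_rows([
  [0, 0, 0, 10, -10.5, 0, 85],
  [0, 0, 0, 20, -21, 0, 85],
  [0, 0, 0, 24, -25, 0, 85],
  [0, 0, 0, 24, -25, 0, 85],
  [0, 0, 0, 24, -25, 0, 85],
  [0, 0, 0, 24, -25, 0, 85],
  [0, 0, 0, 24, -25, 0, 85],
  [0, 0, 0, 24, -25, 0, 85],
  [0, 0, 0, 24, -25, 0, 85],
  [0, 0, 0, 24, -25, 0, 85],
  [0, 0, 0, 24, -25, 0, 85],
  [0, 0, 0, 24, -25, 0, 85],
])

```text
time: 2.1
tool_pos: [0.369, -0.3646, 0.2316]
eef_rot: [3.141, -0.0, 0.242]
wrist_force: [1.4, 0.3, 0.5]
grip_width: 0.996
```

Emit:
play_rows([
  [0, 0, 0, 24, -25, 0, 85],
  [0, 0, 0, 24, -25, 0, 85],
  [0, 0, 0, 24, -25, 0, 85],
  [0, 0, 0, 24, -25, 0, 85],
  [0, 0, 0, 24, -25, 0, 85],
  [0, 0, -4, 24, -25, 0, 85],
  [0, 0, -7, 0, 0, 0, 85],
  [0, 0, -7, 0, 0, 0, 85],
  [0, 0, -7, 0, 0, 0, 85],
  [0, 0, -7, 0, 0, 0, 85],
  [0, 0, 0, 0, 0, 0, 85],
])

```text
time: 3.02
tool_pos: [0.4724, -0.1858, 0.2315]
eef_rot: [3.141, -0.0, 0.802]
wrist_force: [-0.1, 0.7, 0.4]
grip_width: 0.997
```

Run:
```python
from h import *
from bench import env,eyes
d=eyes.get_image("wrist"); cv2.imwrite("pics/w1.png",d["img"][:,:,::-1]); print(d["origin"],d["attitude"])
for n,p in dict(cap=[.551,-.0383,.065],ring=[.5206,-.263,.08]).items(): print(n,proj(d,p,True))
```

```text
[ 0.51792958 -0.13758652  0.37399538] [-2.66315469e-01  3.39165207e-04 -7.69878263e-01]
cap [262.17803037  30.51763774]
ring [421.97525741 247.25788358]
```

View pics/w1.png

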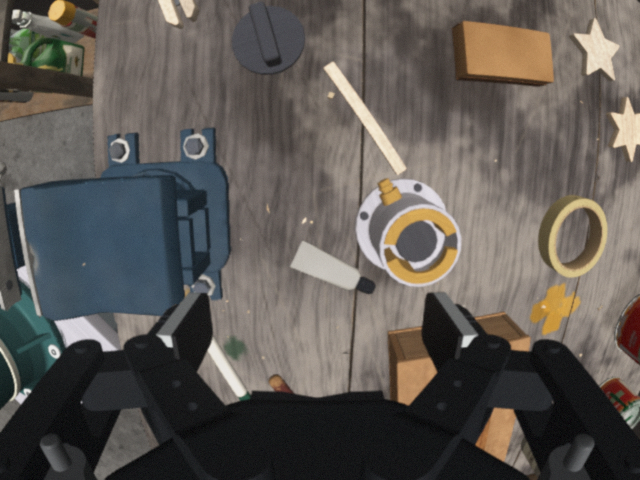

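The wrist view shows the ring centred near (421,246) and the bar near (264,30). Both agree with the projections. I'll refine the slot and bar angles here.

Run:
```python
from h import *
im=cv2.imread("pics/w1.png")
cv2.imwrite("pics/w1r.png",cv2.resize(im[190:300,350:475],None,fx=6,fy=5.45,interpolation=cv2.INTER_CUBIC)) if 0 else cv2.imwrite("pics/w1r.png",cv2.resize(im[195:290,370:470],None,fx=6,fy=6,interpolation=cv2.INTER_CUBIC))
c=np.clip((im[0:80,225:310].astype(float)-30)*2,0,255).astype(np.uint8)
cv2.imwrite("pics/w1c.png",cv2.resize(c,None,fx=7,fy=7,interpolation=cv2.INTER_CUBIC))
```

```text
(no output)
```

View pics/w1r.png

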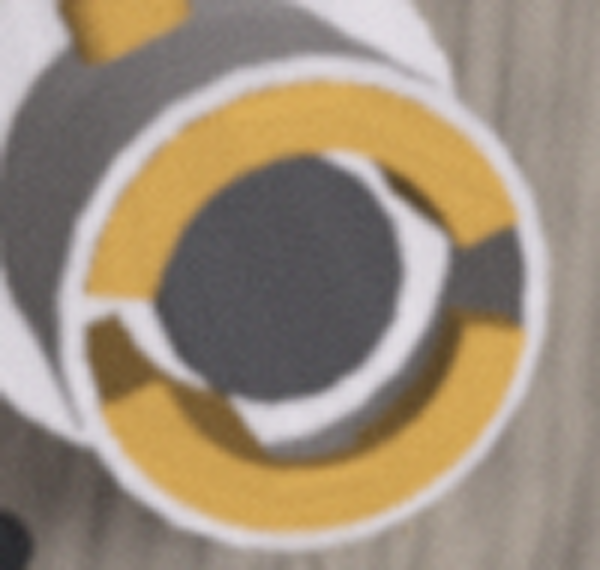

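View pics/w1c.png

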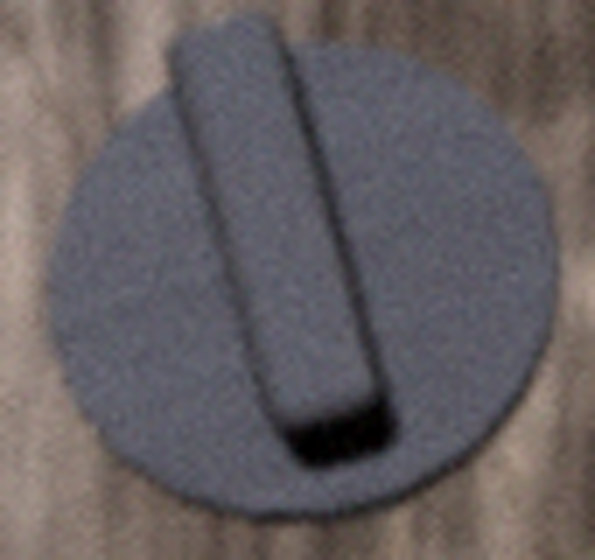

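Run:
```python
from h import *
from bench import eyes,env
d=eyes.get_image("wrist")
G=lambda x,y:(370+(x+.5)/6-.5,195+(y+.5)/6-.5)
C=lambda x,y:(225+(x+.5)/7-.5,(y+.5)/7-.5)
ang=lambda a,b:np.degrees(np.arctan2(*(b-a)[[1,0]]))
Q=lambda p,z,f=G:onz(d,f(*p),z,True)
ro,ri=[Q(p,.08) for p in((517,228),(522,328))],[Q(p,.08) for p in((460,245),(465,312))]
lo,li=[Q(p,.08) for p in((88,296),(105,405))],[Q(p,.08) for p in((155,298),(150,380))]
print("slot",ang(np.mean(lo,0),np.mean(ro,0)),ang(np.mean(li,0),np.mean(ri,0)),"widths",[np.linalg.norm(a[0]-a[1])for a in(ro,ri,lo,li)])
pts=np.array([Q(p,.08)[:2] for p in((300,78),(525,328),(290,530),(88,296),(105,405),(517,228),(170,170),(450,470))])
A=np.c_[2*pts,np.ones(len(pts))]; x=np.linalg.lstsq(A,(pts**2).sum(1),rcond=None)[0]; print("c",x[:2],"r",np.sqrt(x[2]+x[:2]@x[:2]))
b=[Q(p,.065,C) for p in((172,55),(275,20),(385,385),(275,422))]
print("bar",np.mean(b,0),ang(b[0],b[3]),ang(b[1],b[2]),np.linalg.norm(b[0]-b[3]),np.linalg.norm(b[0]-b[1]))
fl=np.array([Q(p,.036,C)[:2] for p in((48,290),(555,290),(300,520),(100,440),(510,400),(350,45),(540,190),(90,160))])
A=np.c_[2*fl,np.ones(len(fl))]; x=np.linalg.lstsq(A,(fl**2).sum(1),rcond=None)[0]; print("fl",x[:2],"r",np.sqrt(x[2]+x[:2]@x[:2]))
```

```text
slot -34.86762224161782 -33.504756889064865 widths [np.float64(0.015121614878285823), np.float64(0.010093664143971717), np.float64(0.01634683285870666), np.float64(0.012031937375567089)]
c [ 0.52040814 -0.26337318] r 0.032739582154755385
bar [ 0.55267861 -0.0398185   0.065     ] -119.18548799973999 -118.5011195345733 0.05041548259028642 0.01305679642311415
fl [ 0.5520398  -0.03885138] r 0.03337807564790686
```

Emit:
play_rows([
  [0, 0, 0, 26.8, -7.5, 0, 85],
  [0, 0, 0, 26.8, -7.5, 0, 85],
  [0, 0, 0, 26.8, -7.5, 0, 85],
  [0, 0, 0, 26.8, -7.5, 0, 85],
  [0, 0, 0, 26.8, -7.5, 0, 85],
  [0, 0, 0, 26.8, -7.5, 0, 85],
  [0, 0, -5.1, 0, 0, 20, 85],
  [0, 0, -5.1, 0, 0, 30, 85],
  [0, 0, -5, 0, 0, 30, 85],
  [0, 0, 0, 0, 0, 20, 85],
  [0, 0, 0, 0, 0, 0, 85],
  [0, 0, 0, 0, 0, 0, 85],
])

```text
time: 4.12
tool_pos: [0.5513, -0.0392, 0.1306]
eef_rot: [-3.14, 0.001, 1.064]
wrist_force: [-0.1, 0.0, 0.1]
grip_width: 0.995
```

Run:
```python
from h import *
from bench import env,eyes
s=env.state(); print(s["tool_pos"],np.degrees(s["eef_rot"]),np.degrees(s["q"]),s["wrist_force"])
d=eyes.get_image("wrist"); cv2.imwrite("pics/w2.png",d["img"][:,:,::-1])
print(proj(d,[.5517,-.0388,.065],True),proj(d,s["tool_pos"],True))
```

```text
[ 0.55129486 -0.03919595  0.1306134 ] [-1.79884834e+02  7.77923524e-02  6.09404500e+01] [  9.72000091  30.30523385 -14.04087849 118.38590186  13.04443303
  32.87939965 -42.55117609] [-0.09266446  0.01782788  0.09104204]
[318.87871214 253.17929744] [318.91849098 301.57014316]
```

View pics/w2.png

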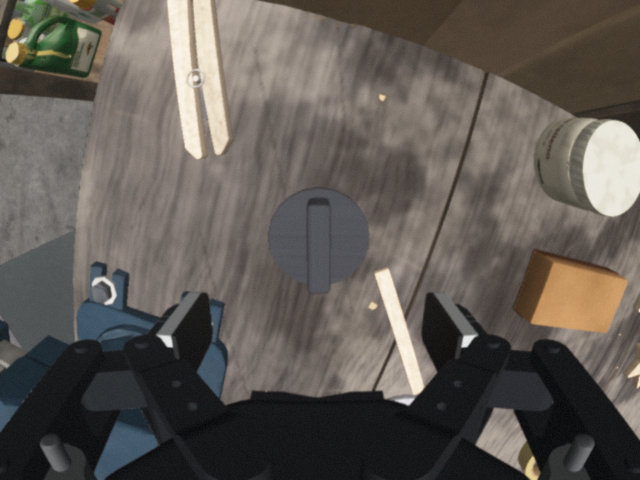

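Run:
```python
from h import *
from bench import env,eyes
d=eyes.get_image("wrist")
a,b=onz(d,(318.5,198.5),.065,True),onz(d,(318.5,292.5),.065,True);print(a,b,(a+b)/2,np.linalg.norm(a-b))
im=d["img"][180:300,260:380,::-1].astype(float)
cv2.imwrite("pics/w2z.png",cv2.resize(np.clip((im-20)*2,0,255).astype(np.uint8),None,fx=5,fy=5,interpolation=cv2.INTER_CUBIC))
```

```text
[ 0.56851567 -0.0104617   0.065     ] [ 0.54038819 -0.06108746  0.065     ] [ 0.55445193 -0.03577458  0.065     ] 0.05791478800895684
```

View pics/w2z.png

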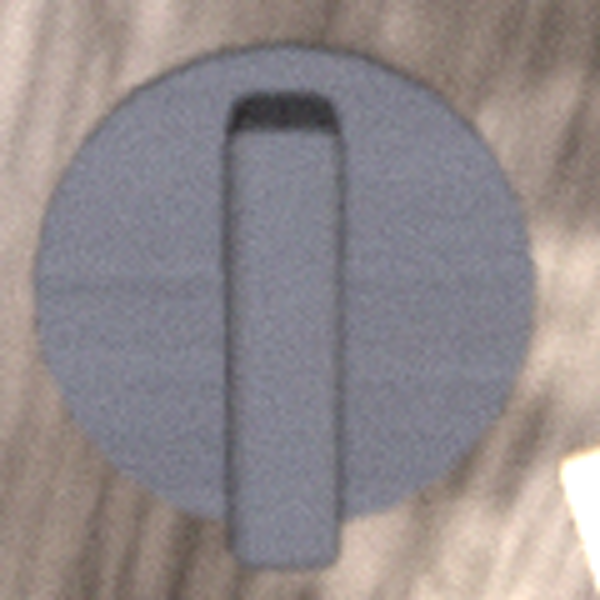

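Run:
```python
from h import *
from bench import env,eyes
d=eyes.get_image("wrist")
a,b=onz(d,(316.7,206.3),.065,True),onz(d,(316.7,293),.065,True);print(a,b,(a+b)/2,np.linalg.norm(a-b))
P=[onz(d,(260+x/5-.4,180+y/5-.4),.036,True)[:2] for x,y in((35,280),(535,280),(285,45),(95,430),(480,435),(440,95),(130,95))]
P=np.array(P);A=np.c_[2*P,np.ones(len(P))]; x=np.linalg.lstsq(A,(P**2).sum(1),rcond=None)[0]; print("fl",x[:2],"r",np.sqrt(x[2]+x[:2]@x[:2]))
```

```text
[ 0.56609427 -0.0140021   0.065     ] [ 0.53986879 -0.06108999  0.065     ] [ 0.55298153 -0.03754605  0.065     ] 0.05389847157585962
fl [ 0.55330549 -0.03732351] r 0.033269545621365755
```

Emit:
play_rows([
  [0, 0, 0, 1.6, 0.4, 15, 85],
  [0, 0, 0, 0, 0, 25, 85],
  [0, 0, 0, 0, 0, 25, 85],
  [0, 0, 0, 0, 0, 14, 85],
  [0, 0, 0, 0, 0, 8, 85],
  [0, 0, 0, 0, 0, 3.5, 85],
  [0, 0, 0, 0, 0, 0, 85],
  [0, 0, 0, 0, 0, 0, 85],
], newtons=50)

```text
time: 4.93
tool_pos: [0.5541, -0.0379, 0.0419]
eef_rot: [3.14, -0.001, 1.065]
wrist_force: [0.0, -0.0, -0.4]
grip_width: 0.992
```

Emit:
play_rows([
  [0, 0, 0, -0.5, -1.3, 2, 85],
  [0, 0, 0, 0, 0, 0, 70],
  [0, 0, 0, 0, 0, 0, 50],
  [0, 0, 0, 0, 0, 0, 35],
  [0, 0, 0, 0, 0, 0, 25],
  [0, 0, 0, 0, 0, 0, 20],
])

```text
time: 5.43
tool_pos: [0.5518, -0.0377, 0.0389]
eef_rot: [3.141, -0.0, 1.066]
wrist_force: [1.1, 0.1, 1.1]
grip_width: 0.295
```

Emit:
play_rows([
  [0, 0, 0, 0, 0, 0, 16],
  [0, 0, 0, 0, 0, 0, 10],
  [0, 0, 0, 0, 0, 0, 4],
  [0, 0, 0, 0, 0, 0, 4],
  [0, 0, 0, 0, 0, 0, 4],
  [0, 0, 0, 0, 0, 0, 4],
])

```text
time: 5.93
tool_pos: [0.552, -0.0377, 0.0389]
eef_rot: [3.141, -0.0, 1.066]
wrist_force: [1.3, -0.6, 0.4]
grip_width: 0.153
```

Emit:
play_rows([
  [0, 0, 0, 0, 0, -5, 4],
  [0, 0, 0, 0, 0, -15, 4],
  [0, 0, 0, 0, 0, -25, 4],
  [0, 0, 0, 0, 0, -30, 4],
  [0, 0, 0, 0, 0, -25, 4],
  [0, 0, 0, 0, 0, -15, 4],
  [0, 0, 0, 0, 0, -5, 4],
  [0, 0, 0, 0, 0, 0, 4],
])

```text
time: 6.6
tool_pos: [0.5519, -0.0377, 0.16]
eef_rot: [3.14, -0.001, 1.066]
wrist_force: [0.4, -0.2, -1.8]
grip_width: 0.153
```

Run:
```python
from h import *
from bench import env,eyes
s=env.state(); print(s["tool_pos"],np.degrees(s["eef_rot"]),s["wrist_force"],s["ft_torque"],s["grip_width"])
d=eyes.get_image("wrist"); cv2.imwrite("pics/w3.png",d["img"][:,:,::-1])
d=eyes.get_image("scene"); cv2.imwrite("pics/s3.png",cv2.resize(d["img"][100:340,180:460,::-1],None,fx=2.8,fy=2.5))
```

```text
[ 0.55189786 -0.03766116  0.15995108] [ 1.79903078e+02 -4.55911096e-02  6.10544017e+01] [ 0.36617531 -0.18533454 -1.83157657] [ 0.0003166  -0.00947651  0.01559093] 0.15305451505927264
```

View pics/w3.png

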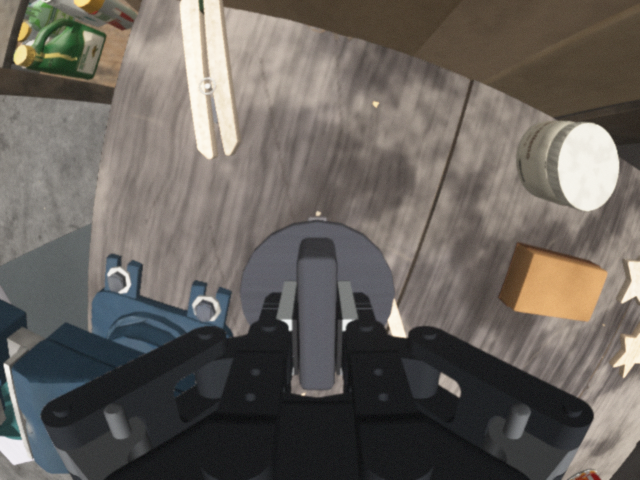

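View pics/s3.png

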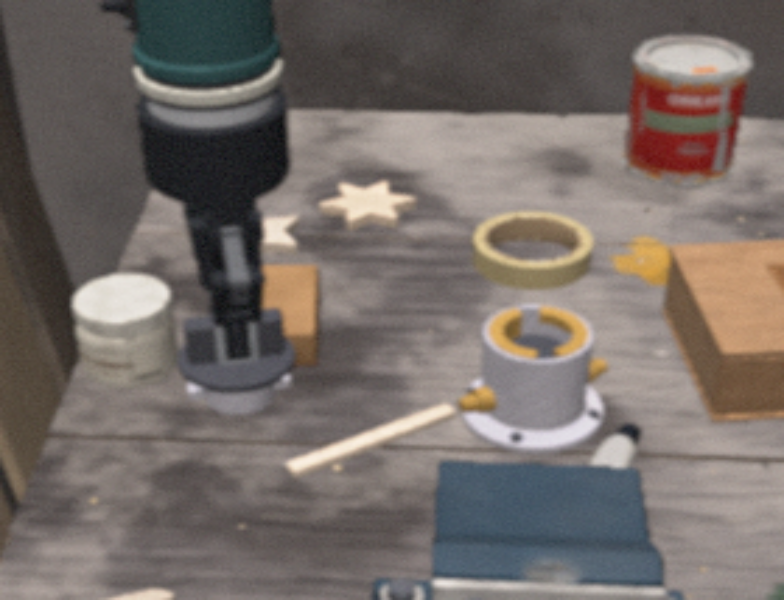

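Run:
```python
from h import *
from bench import env,eyes
d=eyes.get_image("wrist")
im=d["img"][200:400,230:410,::-1].astype(float)
cv2.imwrite("pics/w3z.png",cv2.resize(np.clip((im-15)*2.2,0,255).astype(np.uint8),None,fx=4,fy=3,interpolation=cv2.INTER_CUBIC))
```

```text
(no output)
```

View pics/w3z.png

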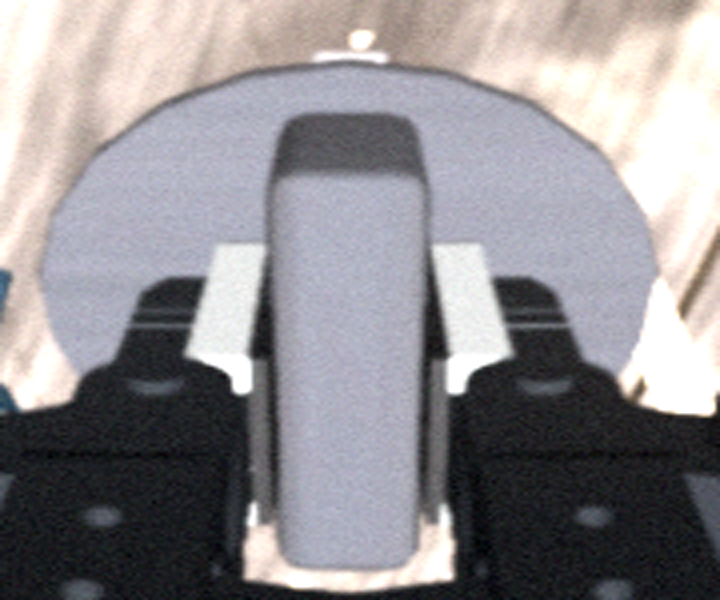

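Run:
```python
from h import *
from bench import env,eyes
d=eyes.get_image("wrist"); s=env.state(); T=s["tool_pos"]; Rt=R.from_euler("xyz",s["eef_rot"])
rel=lambda p:Rt.inv().apply(p-T)*1000
V=lambda x,y:(230+(x+.5)/4-.5,200+(y+.5)/3-.5)
zo=T[2]-.0389
P=np.array([onz(d,V(*p),zo+.036,True) for p in((40,270),(660,270),(350,66),(185,100),(520,98),(60,195),(635,190),(100,150),(600,155))])
A=np.c_[2*P[:,:2],np.ones(len(P))]; x=np.linalg.lstsq(A,(P[:,:2]**2).sum(1),rcond=None)[0]; print("fl",rel(np.r_[x[:2],zo+.036]),"r",np.sqrt(x[2]+x[:2]@x[:2]))
a,b=onz(d,V(349,170),zo+.065,True),onz(d,V(349,568),zo+.065,True); print(rel(a),rel(b),rel((a+b)/2))
l=onz(d,V(350,58),zo+.014,True); print("lug",rel(l))
```

```text
fl [ 0.02390654 -0.835967    2.90241842] r 0.033747966086607684
[ 28.55051022  -0.84611102 -26.14388927] [-26.26228115  -0.92582932 -26.05493166] [  1.14411454  -0.88597017 -26.09941046]
lug [30.00419731 -0.73478266 24.85371681]
```

Emit:
play_rows([
  [0, 0, 0, -12.6, 4.8, 0, 4],
  [0, 0, 0, -25, 9.65, 0, 4],
  [0, 0, 0, -25, 9.65, 0, 4],
  [0, 0, 0, -25, 9.65, 0, 4],
  [0, 0, 0, -25, 9.65, 0, 4],
  [0, 0, 0, -25, 9.65, 0, 4],
  [0, 0, 0, -25, 9.65, 0, 4],
  [0, 0, 0, -25, 9.65, 0, 4],
  [0, 0, 0, -25, 9.65, 0, 4],
  [0, 0, -3, 0, 0, 0, 4],
  [0, 0, -6, 0, 0, 0, 4],
  [0, 0, -6.5, 0, 0, 0, 4],
])

```text
time: 7.8
tool_pos: [0.5189, -0.2654, 0.1575]
eef_rot: [-3.139, 0.0, 1.339]
wrist_force: [1.0, 0.8, -1.6]
grip_width: 0.155
```

Emit:
play_rows([
  [0, 0, -6.5, 0, 0, 0, 4],
  [0, 0, -6.5, 0, 0, 0, 4],
  [0, 0, -6.5, 0, 0, 0, 4],
  [0, 0, -6.5, 0, 0, 0, 4],
  [0, 0, -6.5, 0, 0, 0, 4],
  [0, 0, -6.5, 0, 0, 0, 4],
  [0, 0, -6.5, 0, 0, 0, 4],
  [0, 0, -6.5, 0, 0, 0, 4],
  [0, 0, -6.5, 0, 0, 0, 4],
  [0, 0, -6.5, 0, 0, 0, 4],
  [0, 0, -4, 0, 0, 0, 4],
  [0, 0, 0, 0, 0, 0, 4],
])

```text
time: 8.8
tool_pos: [0.5191, -0.2646, 0.1574]
eef_rot: [-3.141, -0.003, 2.54]
wrist_force: [-1.1, -0.7, -1.5]
grip_width: 0.153
```

Run:
```python
from h import *
from bench import env,eyes
s=env.state(); print(s["tool_pos"],np.degrees(s["eef_rot"]),s["wrist_force"],s["ft_torque"],s["grip_width"],np.degrees(s["q"]))
for n in("wrist","scene"):
    d=eyes.get_image(n); cv2.imwrite(f"pics/{n}4.png",d["img"][:,:,::-1])
cv2.imwrite("pics/s4.png",cv2.resize(d["img"][130:290,290:470,::-1],None,fx=4,fy=3.6))
```

```text
[ 0.51907655 -0.26462494  0.15739789] [-1.79974260e+02 -1.48657326e-01  1.45540332e+02] [-1.08836661 -0.65992694 -1.51991033] [0.04576775 0.00924281 0.0339862 ] 0.15311448251316068 [ 49.73448331  33.94141368 -38.33674245 112.93490731  30.15774554
  43.52546895  49.10795033]
```

View pics/wrist4.png

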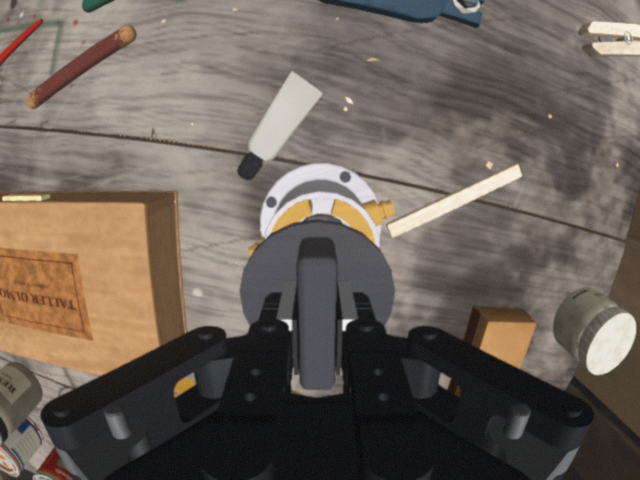

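View pics/s4.png

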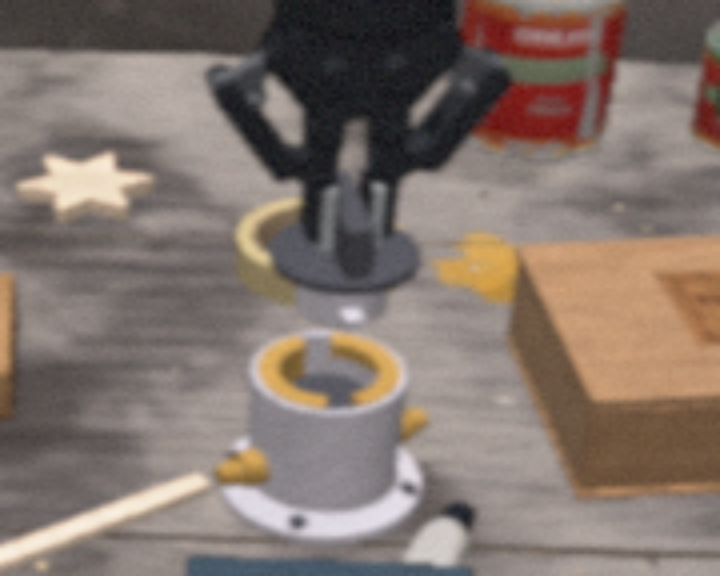

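Emit:
play_rows([
  [0, 0, 0, -0.7, 2, 5, 4],
  [0, 0, 0, 0, 0, 10, 4],
  [0, 0, 0, 0, 0, 8, 4],
  [0, 0, 0, 0, 0, 3, 4],
  [0, 0, 0, 0, 0, 0, 4],
  [0, 0, 0, 0, 0, 0, 4],
])

```text
time: 9.4
tool_pos: [0.522, -0.2619, 0.1323]
eef_rot: [-3.141, -0.001, 2.541]
wrist_force: [0.1, 0.5, -2.7]
grip_width: 0.152
```

```bash
cat > st.py <<'E'
from h import *
from bench import env
s=env.state(); p=s["tool_pos"]; y=s["eef_rot"][2]; d=(np.array([.5208,-.2634])-p[:2])*1000
print("t%.2f"%s["time"],"pos",p.round(5),"capz %.1f"%(1000*p[2]-38.9),"rpy",np.degrees(s["eef_rot"]).round(2),"F",s["wrist_force"].round(2),"M",s["ft_torque"].round(3),"w",round(s["grip_width"],3))
print("xy err tool x,y", (d@[np.cos(y),np.sin(y)]).round(2),(d@[np.sin(y),-np.cos(y)]).round(2))
E
python3 st.py
python3 - <<'E'
from h import *
from bench import eyes
d=eyes.get_image("wrist");cv2.imwrite("pics/w5.png",cv2.resize(d["img"][150:330,220:420,::-1],None,fx=3.8,fy=3.3))
d=eyes.get_image("scene");cv2.imwrite("pics/s5.png",cv2.resize(d["img"][170:280,310:440,::-1],None,fx=5,fy=5))
E
```

```text
t9.40 pos [ 0.52202 -0.26195  0.13226] capz 93.4 rpy [-1.7999e+02 -6.0000e-02  1.4557e+02] F [ 0.11  0.53 -2.67] M [ 0.02   0.011 -0.003] w 0.152
xy err tool x,y 0.18 -1.89
```

View pics/w5.png

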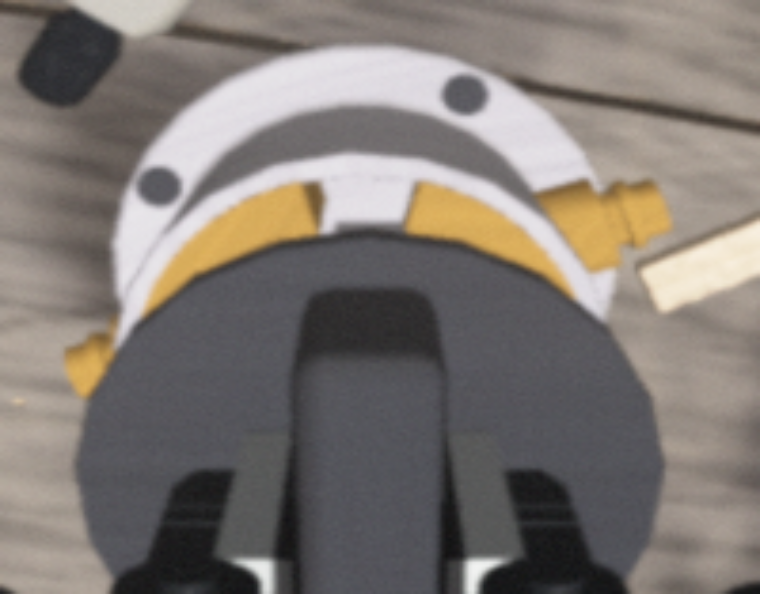

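View pics/s5.png

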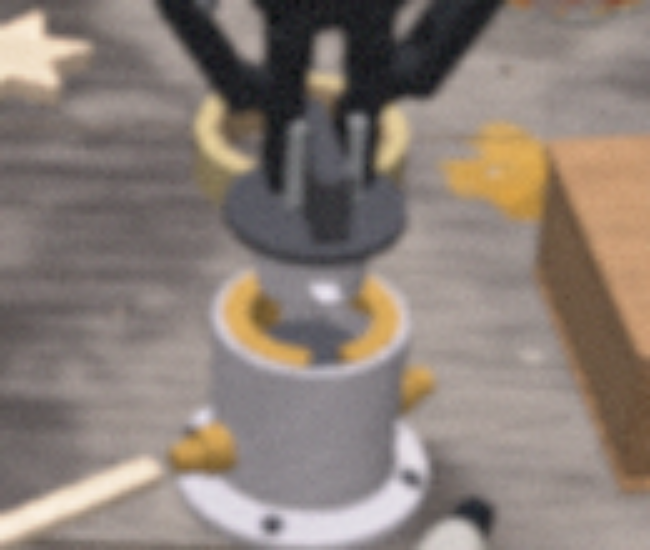

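Emit:
play_rows([
  [0, 0, 0, 0.2, -1.5, 2, 4],
  [0, 0, 0, 0, 0, 2, 4],
  [0, 0, 0, 0, 0, 2, 4],
  [0, 0, 0, 0, 0, 0, 4],
  [0, 0, 0, 0, 0, 0, 4],
])

```text
time: 9.92
tool_pos: [0.5211, -0.2633, 0.1266]
eef_rot: [-3.142, -0.0, 2.54]
wrist_force: [-0.3, -0.9, -1.7]
grip_width: 0.153
```

```bash
python3 st.py
```

```text
t9.92 pos [ 0.52111 -0.26327  0.12665] capz 87.7 rpy [-1.8000e+02 -2.0000e-02  1.4556e+02] F [-0.27 -0.92 -1.66] M [0.039 0.021 0.032] w 0.153
xy err tool x,y 0.18 -0.28
```

Emit:
play_rows([
  [0, 0, 0, 0, 0, 2, 4],
  [0, 0, 0, 0, 0, 2, 4],
  [0, 0, 0, 0, 0, 2, 4],
  [0, 0, 0, 0, 0, 2, 4],
  [0, 0, 0, 0, 0, 2, 4],
  [0, 0, 0, 0, 0, 1, 4],
  [0, 0, 0, 0, 0, 0, 4],
])

```text
time: 10.5
tool_pos: [0.521, -0.2632, 0.1155]
eef_rot: [-3.141, -0.001, 2.54]
wrist_force: [0.6, -0.2, -1.7]
grip_width: 0.154
```

```bash
python3 st.py
```

```text
t10.50 pos [ 0.52103 -0.26321  0.11545] capz 76.6 rpy [-1.7999e+02 -3.0000e-02  1.4556e+02] F [ 0.64 -0.21 -1.65] M [-0.018  0.023  0.037] w 0.154
xy err tool x,y 0.09 -0.29
```

Now 1 mm steps past the ring level (74), watching the force.

Emit:
play_rows([
  [0, 0, 0, 0, 0, 1, 4],
  [0, 0, 0, 0, 0, 1, 4],
  [0, 0, 0, 0, 0, 1, 4],
  [0, 0, 0, 0, 0, 0.6, 4],
  [0, 0, 0, 0, 0, 0, 4],
])

```text
time: 10.92
tool_pos: [0.5211, -0.2633, 0.112]
eef_rot: [-3.142, -0.0, 2.54]
wrist_force: [0.2, 0.3, -2.9]
grip_width: 0.154
```

```bash
python3 st.py
```

```text
t10.92 pos [ 0.52113 -0.26326  0.11203] capz 73.1 rpy [-1.8000e+02 -2.0000e-02  1.4556e+02] F [ 0.25  0.27 -2.91] M [-0.041 -0.003 -0.004] w 0.154
xy err tool x,y 0.19 -0.3
```

Emit:
play_rows([
  [0, 0, 0, 0, 0, 1, 4],
  [0, 0, 0, 0, 0, 1, 4],
  [0, 0, 0, 0, 0, 1, 4],
  [0, 0, 0, 0, 0, 0, 4],
])

```text
time: 11.25
tool_pos: [0.5211, -0.2633, 0.1089]
eef_rot: [-3.141, -0.0, 2.54]
wrist_force: [0.3, 0.0, -1.7]
grip_width: 0.152
```

```bash
python3 st.py
```

```text
t11.25 pos [ 0.52106 -0.26329  0.10895] capz 70.0 rpy [-1.7999e+02 -2.0000e-02  1.4556e+02] F [ 0.27  0.02 -1.7 ] M [-0.002 -0.014  0.021] w 0.152
xy err tool x,y 0.16 -0.24
```

The lugs are 4 mm below the ring top with no contact force, so they are in the slots. Next I'll go on to the spring.

Emit:
play_rows([
  [0, 0, 0, 0, 0, 1.5, 4],
  [0, 0, 0, 0, 0, 1.5, 4],
  [0, 0, 0, 0, 0, 1.5, 4],
  [0, 0, 0, 0, 0, 1.5, 4],
  [0, 0, 0, 0, 0, 1, 4],
  [0, 0, 0, 0, 0, 1, 4],
  [0, 0, 0, 0, 0, 0, 4],
])

```text
time: 11.83
tool_pos: [0.5213, -0.2633, 0.1015]
eef_rot: [-3.141, 0.0, 2.541]
wrist_force: [-1.0, 0.4, 3.5]
grip_width: 0.155
```

```bash
python3 st.py
```

```text
t11.83 pos [ 0.52128 -0.26329  0.10149] capz 62.6 rpy [-179.98    0.    145.56] F [-1.    0.41  3.46] M [ 0.026  0.357 -0.026] w 0.155
xy err tool x,y 0.34 -0.36
```

Emit:
play_rows([
  [0, 0, 0, 0, 0, 1.5, 4],
  [0, 0, 0, 0, 0, 1.5, 4],
  [0, 0, 0, 0, 0, 1.5, 4],
  [0, 0, 0, 0, 0, 1, 4],
  [0, 0, 0, 0, 0, 1, 4],
  [0, 0, 0, 0, 0, 0.8, 4],
  [0, 0, 0, 0, 0, 0, 4],
  [0, 0, 0, 0, 0, 0, 4],
], newtons=60)

```text
time: 12.5
tool_pos: [0.5214, -0.2633, 0.0951]
eef_rot: [-3.141, 0.001, 2.541]
wrist_force: [-2.9, 0.6, 10.1]
grip_width: 0.152
```

```bash
python3 st.py
```

```text
t12.50 pos [ 0.5214  -0.26327  0.09505] capz 56.2 rpy [-1.7994e+02  3.0000e-02  1.4556e+02] F [-2.86  0.62 10.08] M [0.132 0.772 0.013] w 0.152
xy err tool x,y 0.42 -0.45
```

Emit:
play_rows([
  [0, 0, 0, 0.6, -0.5, 0.5, 4],
  [0, 0, 0, 0, 0, 0.8, 4],
  [0, 0, 0, 0, 0, 0.5, 4],
  [0, 0, 0, 0, 0, 0, 4],
  [0, 0, 0, 0, 0, 0, 4],
])

```text
time: 12.92
tool_pos: [0.5213, -0.2633, 0.0937]
eef_rot: [-3.141, 0.002, 2.541]
wrist_force: [-2.1, 2.0, 12.3]
grip_width: 0.155
```

```bash
python3 st.py;  python3 - <<'E'
from h import *
from bench import eyes
d=eyes.get_image("wrist");cv2.imwrite("pics/w6.png",cv2.resize(d["img"][150:400,200:440,::-1],None,fx=3,fy=2.4))
d=eyes.get_image("scene");cv2.imwrite("pics/s6.png",cv2.resize(d["img"][190:280,320:430,::-1],None,fx=6,fy=6))
E
```

```text
t12.92 pos [ 0.52134 -0.26327  0.0937 ] capz 54.8 rpy [-1.7998e+02  1.0000e-01  1.4557e+02] F [-2.06  1.98 12.3 ] M [ 0.23   0.76  -0.021] w 0.155
xy err tool x,y 0.37 -0.41
```

View pics/w6.png

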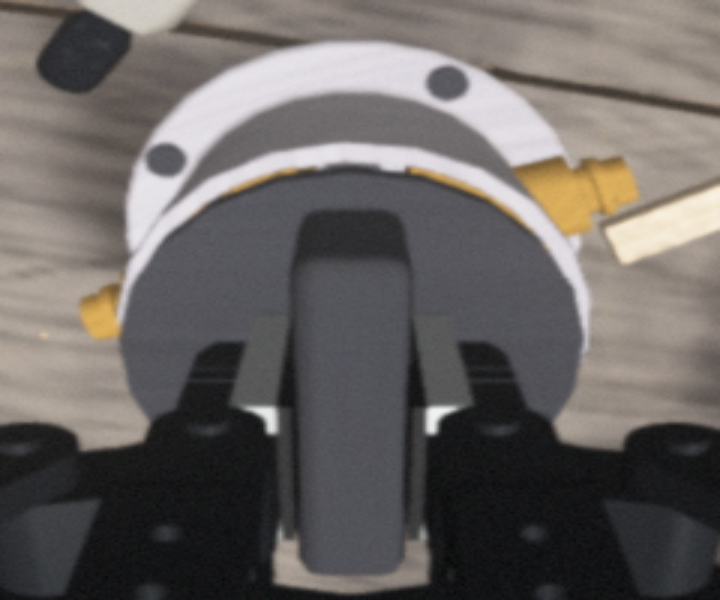

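View pics/s6.png

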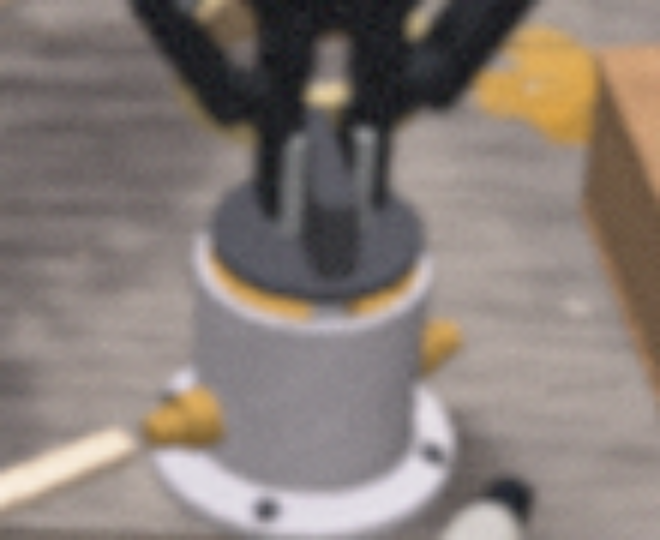

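Emit:
play_rows([
  [0, 0, 2, 0, 0, 0, 4],
  [0, 0, 3, 0, 0, 0, 4],
  [0, 0, 3, 0, 0, 0, 4],
  [0, 0, 3, 0, 0, 0, 4],
  [0, 0, 2, 0, 0, 0, 4],
  [0, 0, 0, 0, 0, 0, 4],
])

```text
time: 13.52
tool_pos: [0.5225, -0.2639, 0.0941]
eef_rot: [3.14, 0.004, 2.313]
wrist_force: [-0.5, 0.2, 11.7]
grip_width: 0.151
```

```bash
python3 st.py
```

```text
t13.52 pos [ 0.52252 -0.26391  0.09413] capz 55.2 rpy [179.94   0.24 132.5 ] F [-0.54  0.2  11.75] M [ 0.074  0.521 -0.081] w 0.151
xy err tool x,y 1.54 -0.93
```

Emit:
play_rows([
  [0, 0, 2, 0.5, -0.3, 0.3, 4],
  [0, 0, 4, 0.5, -0.3, 0, 4],
  [0, 0, 4, 0, 0, 0, 4],
  [0, 0, 4, 0, 0, 0, 4],
  [0, 0, 4, 0, 0, 0, 4],
  [0, 0, 2, 0, 0, 0, 4],
  [0, 0, 0, 0, 0, 0, 4],
])

```text
time: 14.1
tool_pos: [0.5222, -0.2643, 0.0941]
eef_rot: [3.138, 0.005, 1.963]
wrist_force: [-0.3, -1.1, 13.2]
grip_width: 0.155
```

```bash
python3 st.py
```

```text
t14.10 pos [ 0.52224 -0.26433  0.09412] capz 55.2 rpy [179.78   0.3  112.5 ] F [-0.26 -1.12 13.23] M [-0.153  0.321 -0.058] w 0.155
xy err tool x,y 1.41 -0.98
```

Emit:
play_rows([
  [0, 0, 2, 0.5, -0.3, 0, 4],
  [0, 0, 4, 0.5, -0.3, 0, 4],
  [0, 0, 4, 0, 0, 0, 4],
  [0, 0, 4, 0, 0, 0, 4],
  [0, 0, 4, 0, 0, 0, 4],
  [0, 0, 4, 0, 0, 0, 4],
  [0, 0, 4, 0, 0, 0, 4],
  [0, 0, 2, 0, 0, 0, 4],
  [0, 0, 0, 0, 0, 0, 4],
])

```text
time: 14.85
tool_pos: [0.5213, -0.264, 0.0941]
eef_rot: [3.136, 0.003, 1.475]
wrist_force: [-0.7, -1.9, 12.4]
grip_width: 0.152
```

```bash
python3 st.py
```

```text
t14.85 pos [ 0.52126 -0.26399  0.09411] capz 55.2 rpy [179.66   0.18  84.49] F [-0.72 -1.91 12.35] M [-0.279  0.298 -0.062] w 0.152
xy err tool x,y 0.54 -0.52
```

Emit:
play_rows([
  [0, 0, 2, 0.3, -0.3, 0, 4],
  [0, 0, 4, 0, 0, 0, 4],
  [0, 0, 4, 0, 0, 0, 4],
  [0, 0, 4, 0, 0, 0, 4],
  [0, 0, 4, 0, 0, 0, 4],
  [0, 0, 4, 0, 0, 0, 4],
  [0, 0, 2, 0, 0, 0, 4],
  [0, 0, 0, 0, 0, 0, 4],
])

```text
time: 15.52
tool_pos: [0.5207, -0.2636, 0.094]
eef_rot: [3.135, 0.001, 1.056]
wrist_force: [-1.2, -0.5, 11.8]
grip_width: 0.152
```

```bash
python3 st.py
```

```text
t15.52 pos [ 0.52067 -0.26364  0.09399] capz 55.1 rpy [1.7965e+02 3.0000e-02 6.0490e+01] F [-1.2 -0.5 11.8] M [-0.168  0.305 -0.045] w 0.152
xy err tool x,y 0.27 -0.01
```

Emit:
play_rows([
  [0, 0, 2, 0, 0, 0, 4],
  [0, 0, 2, 0, 0, 0, 4],
  [0, 0, 1, 0, 0, 0, 4],
  [0, 0, 0, 0, 0, 0, 4],
])

```text
time: 15.85
tool_pos: [0.5206, -0.2636, 0.094]
eef_rot: [3.136, -0.0, 0.969]
wrist_force: [-0.5, -1.6, 12.6]
grip_width: 0.151
```

```bash
python3 st.py
```

```text
t15.85 pos [ 0.52061 -0.26359  0.09398] capz 55.1 rpy [ 1.7966e+02 -1.0000e-02  5.5530e+01] F [-0.5  -1.58 12.55] M [-0.119  0.33   0.09 ] w 0.151
xy err tool x,y 0.27 0.05
```

Emit:
play_rows([
  [0, 0, 0, 0, 0, -1, 4],
  [0, 0, 0, 0, 0, -1, 4],
  [0, 0, 0, 0, 0, -1, 4],
  [0, 0, 0, 0, 0, -1, 4],
  [0, 0, 0, 0, 0, -1, 4],
  [0, 0, 0, 0, 0, 0, 4],
  [0, 0, 0, 0, 0, 0, 4],
])

```text
time: 16.43
tool_pos: [0.5206, -0.2636, 0.0983]
eef_rot: [3.136, -0.001, 0.97]
wrist_force: [0.3, -1.6, 7.2]
grip_width: 0.155
```

```bash
python3 st.py
```

```text
t16.43 pos [ 0.52055 -0.26359  0.09831] capz 59.4 rpy [ 1.7966e+02 -3.0000e-02  5.5550e+01] F [ 0.27 -1.62  7.22] M [-0.362  0.033 -0.047] w 0.155
xy err tool x,y 0.3 0.1
```

The cap is now above the 57 mm underside level and still spring-loaded, so the lugs are entering the notches.

Emit:
play_rows([
  [0, 0, 0, 0, 0, -0.7, 4],
  [0, 0, 0, 0, 0, -0.5, 4],
  [0, 0, 0, 0, 0, 0, 4],
  [0, 0, 0, 0, 0, 0, 4],
])

```text
time: 16.77
tool_pos: [0.5206, -0.2636, 0.0993]
eef_rot: [3.136, -0.001, 0.97]
wrist_force: [1.3, -1.1, 5.0]
grip_width: 0.153
```

```bash
python3 st.py
```

```text
t16.77 pos [ 0.52057 -0.26361  0.09934] capz 60.4 rpy [ 1.7966e+02 -3.0000e-02  5.5550e+01] F [ 1.27 -1.11  5.01] M [-0.286 -0.068  0.037] w 0.153
xy err tool x,y 0.31 0.07
```

Emit:
play_rows([
  [0, 0, 0, 0, 0, -0.6, 4],
  [0, 0, 0, 0, 0, -0.4, 4],
  [0, 0, 0, 0, 0, 0, 4],
])

```text
time: 17.02
tool_pos: [0.5205, -0.2635, 0.0998]
eef_rot: [3.136, -0.001, 0.97]
wrist_force: [3.1, -2.2, 3.5]
grip_width: 0.154
```

```bash
python3 st.py
```

```text
t17.02 pos [ 0.52045 -0.26349  0.09984] capz 60.9 rpy [ 1.7968e+02 -4.0000e-02  5.5550e+01] F [ 3.13 -2.23  3.53] M [-0.624 -0.507 -0.019] w 0.154
xy err tool x,y 0.27 0.23
```

Emit:
play_rows([
  [0, 0, 0, 0, 0, 0, 14],
  [0, 0, 0, 0, 0, 0, 20],
  [0, 0, 0, 0, 0, 0, 30],
  [0, 0, 0, 0, 0, 0, 40],
  [0, 0, 0, 0, 0, 0, 40],
  [0, 0, 0, 0, 0, 0, 40],
  [0, 0, 0, 0, 0, -5, 40],
  [0, 0, 0, 0, 0, -15, 40],
  [0, 0, 0, 0, 0, -20, 40],
  [0, 0, 0, 0, 0, -20, 40],
  [0, 0, 0, 0, 0, -20, 40],
  [0, 0, 0, 0, 0, 0, 40],
])

```text
time: 18.02
tool_pos: [0.5205, -0.2628, 0.183]
eef_rot: [3.135, -0.001, 0.97]
wrist_force: [0.8, -0.6, 0.7]
grip_width: 0.472
```

```bash
python3 st.py;  python3 - <<'E'
from h import *
from bench import eyes
d=eyes.get_image("wrist");cv2.imwrite("pics/w7.png",d["img"][:,:,::-1])
d=eyes.get_image("scene");cv2.imwrite("pics/s7.png",cv2.resize(d["img"][180:290,310:440,::-1],None,fx=5,fy=5))
E
```

```text
t18.02 pos [ 0.52055 -0.2628   0.18304] capz 144.1 rpy [ 1.796e+02 -8.000e-02  5.555e+01] F [ 0.78 -0.63  0.73] M [ 0.022 -0.03   0.002] w 0.472
xy err tool x,y -0.35 0.55
```

View pics/w7.png

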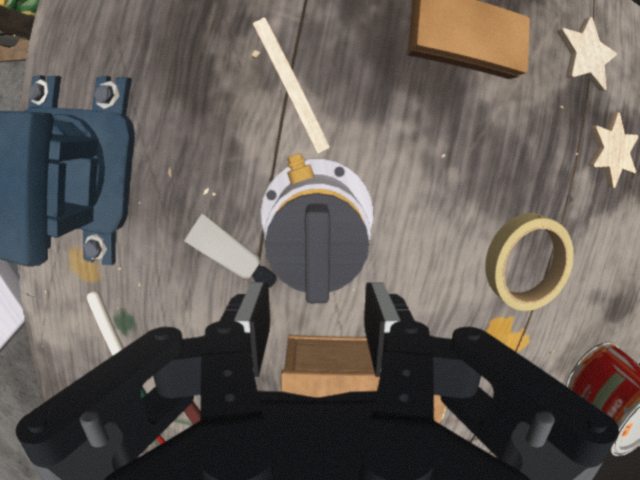

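View pics/s7.png

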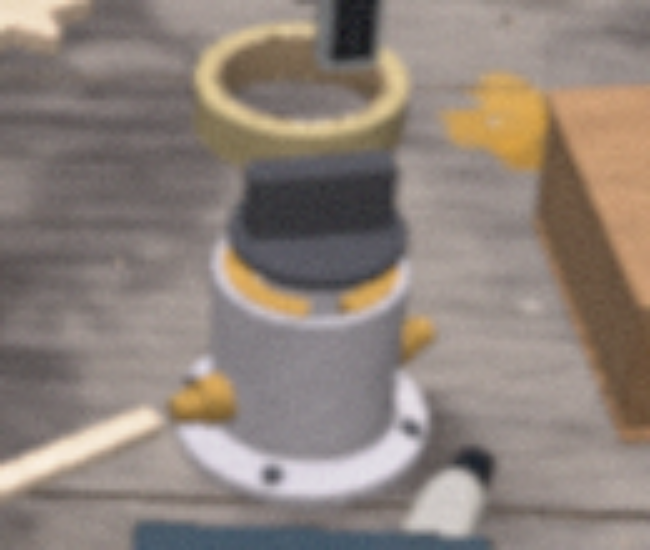

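The cap stands locked with its bar along the final yaw. I'll do a quick numeric check of height and angle, plus a look from the top at the bystanders.

Run:
```python
from h import *
from bench import eyes
s=eyes.get_image("scene"); 
u=np.array([np.cos(np.radians(55.5)),np.sin(np.radians(55.5))])
for zc in(.055,.061,.070):
  o=[]
  for k in(-1,1): o.append((proj(s,[*(np.array([.5205,-.2632])+k*.034*np.array([u[1],-u[0]])),zc+.036])-[310,180])*5)
  for k in(-1,1): o.append((proj(s,[*(np.array([.5205,-.2632])+k*.028*u),zc+.065])-[310,180])*5)
  print(zc,np.round(o).tolist())
w=eyes.get_image("wrist")
a,b=onz(w,(317,209.5),.126,True),onz(w,(317,302),.126,True);print(a,b,(a+b)/2,np.linalg.norm(a-b),np.degrees(np.arctan2(*(a-b)[[1,0]])))
t=eyes.get_image("top"); cv2.imwrite("pics/t8.png",t["img"][:,:,::-1])
```

```text
0.055 [[332.0, 293.0], [294.0, 188.0], [392.0, 169.0], [242.0, 180.0]]
0.061 [[333.0, 280.0], [295.0, 175.0], [393.0, 156.0], [242.0, 167.0]]
0.07 [[334.0, 260.0], [296.0, 155.0], [395.0, 135.0], [243.0, 146.0]]
[ 0.53343476 -0.23741429  0.126     ] [ 0.50275591 -0.28201198  0.126     ] [ 0.51809533 -0.25971313  0.126     ] 0.05413081661721752 55.4758348426097
```

View pics/t8.png

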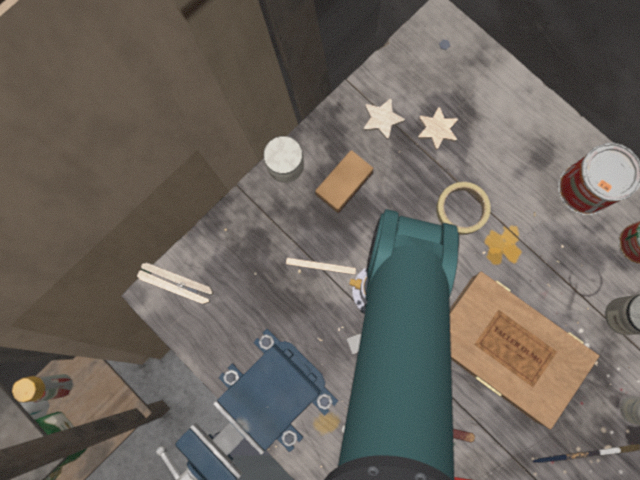

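Seen from the scene camera, the flange edge and bar ends match a lock level of 61 mm and a bar yaw of 55.5°. The bystanders visible from the top haven't moved.

```bash
python3 -c "
from bench import close_job; print(close_job())"
```

```text
the job is handed in; nothing more can be done
None
```

The filter cap is on, turned a quarter turn clockwise, and sits at its lock level. I handed the job in at about 18 s.

- **Finding the slots:** I gripped the cap by its bar at 50–60 N. The slots could be seen in the top and wrist images, so I lined the lugs up with them by camera. The cap then went past ring level (74 mm) with no contact force, so it dropped in without any searching by feel.
- **Pushing and twisting:** I pressed to about 55 mm against the spring. The highest wrist force I read was 13 N, about 15 N on the spring once the cap's weight is added. I then turned it 90° clockwise in small steps, with the twisting moment at or below 0.1 Nm and no contact with the stop.
- **Locking:** I let the spring lift the cap to about 61 mm. A slight extra lift met resistance, as it should with the lugs in the notches. Then I let go and backed up about 80 mm.

**Last checks:**
- **Cap:** the scene view matches a cap height of 61 mm, and the wrist view gives a bar angle of 55.5°. That wrist view put the bar centre 2–4 mm off the housing axis, where the other measurements agree to about 1 mm. I put that down to picking the edges by hand.
- **Height by spring force:** while pressed in, the height worked out from the spring force differed from the pose reading by up to about 1 mm.
- **Bystanders:** none appears to have moved in the last pictures. The arm hid part of the paint tube in the top view, but it looked in place in the wrist view.

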